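Shut and hasp the slide case

ROBOT

A 6-joint arm with a two-finger parallel gripper is mounted at the origin on the work surface. World frame = base frame: x ahead of the robot, y to its left, z up, the work surface at z = 0. Lengths are in m, angles in rad, forces in N, time in s.
With the tool pointing down it reaches from about 0.15 to 0.775 m from the base axis. Payload 6.1 kg.
Tool frame: the origin (TCP) lies midway between the tips of the shut fingers; the grasp point (between the pads) lies 19 mm behind it (env.grip_point_offset is the distance from the TCP to the grasp point, in m); z points along the fingers, y is the line along which they close (so a half turn about z gives the same grasp; the last joint's range is limited). The gripper opens to 85 mm and grips with 20 to 120 N. Pads are 22 mm wide; open, the fingers measure 114 mm over their backs; the gripper's body (76 mm by 85 mm) begins 54 mm behind the grasp point. The pads swing forward as they close: fully open they stand 13 mm farther back than shut.
Start: joints at [-1.207, 0.126, -0.04, 1.405, 0, 1.571], TCP at [0.187, -0.491, 0.231] pointing down, gripper open.
Joint ranges: [-2.72, 2.72], [-0.95, 1.95], [-1.27, 1.35], [-1.78, 2.02], [-1.46, 1.47], [-3.14, 3.14]. Speed limits (rad/s): [2.39, 2.39, 3.01, 3.14, 3.14, 3.14].

INTERFACE

Orientations are given as a unit quaternion [w, x, y, z].
In Python, from plant import env gives the robot as it stands. The module is installed in compiled form; this text tells all that it offers.
- The arm moves only by the tool play_rows, never from a script. Its argument "plan" is a list that holds one entry, the list of rows, each a list of 7 numbers: the shift along the tool's x, y, z scaled (see below), then the turn, a rotation vector about the tool's x, y, z scaled (see below), then the opening, from 0 (shut) to 1 (fully open). In form: [[[x, y, z, ax, ay, az, fingers], ...]]. A call has 1 to 20 rows; each row shifts and turns the commanded pose from where the row before left it, along the tool's axes as they then stand; what a row does not reach is not made up. The controller multiplies each number of a shift by 2.5 cm and each number of a turn by 0.1 rad. A row lasts 1/8 s, in which the tool goes at most 62.5 mm and 10.7 degrees, less where a joint would pass 70% of its speed; a pose out of reach is approached as far as the arm can. A call with a number of a shift or a turn outside -1 to 1 is refused whole. A call with a gripper value outside its range is refused whole. The fingers move at their own pace and stop on an object; "grip_force" is the grip in N (left out, the last holds). Time passes only in rows, so rows that do not move let the fingers close. It gives the time, the measured TCP pose, the force, the opening and the grip force at its end, in the units of the state.
- env.read_state(): the state, without advancing time (a new reading comes with each control period).
- env.grab_frame(name): name is "side" or "top"; returns a dict with "img" (420x560x3 uint8, blue, green, red), "fov_y" (degrees; the focal length in pixels is half the picture's height over the tangent of half this angle, whatever the lens; pixels are square), "cx", "cy" (the principal point, pixels), "extrinsics" (4x4, takes a point from world to camera coordinates). Camera axes: x right, y up, looking along -z (the intrinsics and any distortion apply to the point x, -y, -z); pixel columns grow to the right and rows downward; lengths in m; the calibration is good to about 2 mm. A picture is of the moment at which its call begins. There is no depth.
- env.hand_in(): hands the job in; it is judged then, once.
The state is a dict: "t": time; "qpos": joint angles; "qd": joint speeds; "tau": joint torques, N m; "tcp_pos": TCP position; "orientation": TCP orientation; "contact_force": force on the tool from outside, world axes, zero at the start; "torque": the same for the moment, N m; "gripper_width": finger opening in m; "grip_force": force on a finger pad.
Only numpy, scipy, OpenCV 4.12 (cv2) and the standard library are available. Lean on these libraries where they do the work, as an engineer would, in place of code of your own. Each camera call takes 0.05 s, during which the arm holds its last target. There are 200 camera calls.

TASK

Get the microscope slide case on the lab stand properly shut: first press its lid down until it clicks fully home, then swing the steel hasp on its front up and over the catch on the lid and press the hasp down until it snaps flat. A firm push of a finger does it; do not lean hard on the case, there is glass inside. Leave the wash bottle, the dish and the hand lens where they are.

Things in the scene. Friction and masses are not known exactly. Their poses are not given: they have to be found in the camera images.
- stand: Aluminium base of a height-adjustable lab stand, 140 mm (x) by 200 mm (y), 20 mm thick, fixed. Origin at the centre of its underside on the bench. The grey slide case (130 by 190 mm, fixed) sits centred and square on the platform above it, front (hasp) at the stand's -x. The case's underside is 28 to 70 mm above the bench, different each time and not in the state: see or feel it.
- lid (a joint): Lid: grey plate 130 x 190 x 10 mm hinged along the top of the case's back wall (axis along stand y at stand x = +65 mm, 60 mm above the case's underside). 0 rad = fully home, top face level, 70 mm above the underside; positive = front raised. Starts sprung ajar at 0.12 to 0.2 and springs back unless pushed through its snap fit (5 to 15 N near the front); then stays below 0.01.
- hasp (a joint): Hasp: flat steel strap 4 mm thick, 30 mm wide, reaching 80 mm from its hinge on the case's front wall (level axis along stand y at stand x = -71 mm, 73 mm above the case's underside). 0 rad = shut flat, underside 1 mm above the lid; 1.57 = straight up; more = leaning out over the front, stop at 2.45. Stays where left (0.06 Nm). Resting unsnapped on the catch: about 0.25.
- under_catch (a point): Point on the stand base's upper face straight below the catch (stand x = -35 mm, y = 0). The catch stands on the lid's mid line: a steel post 10 by 12 mm, 16 mm above the lid's top face, a sprung nose on its +x side. The hasp's window (29 to 47 mm from its hinge, 16 mm wide) goes over it; the nose snaps over the solid tab (47 to 80 mm): press the tab, 5 to 15 N.
- wash_bottle: Bystander: white wash bottle with a blue cap, 60 mm diameter, 150 mm high, standing loose beside or behind the case. Origin at the centre of its underside.
- dish: Bystander: lidded glass dish, 94 mm diameter, 20 mm high, loose. Origin at the centre of its underside.
- lens: Bystander: yellow hand lens lying flat, 120 mm long, 62 mm wide, 12 mm high, loose, handle to its -x. Origin on its underside where rim and handle meet.

How it is judged:
By the outcome, as a careful person would: the job done as asked, in the order asked, and still so for the second after the job is handed in, with the robot touching nothing.
It also fails if it takes over 43 s, if anything falls off the work surface, if the arm or the gripper's body presses on something with over 40 N, if the wrist force passes 120 N, or if a joint passes its speed limit or range.

## Working session

There is one attempt and no reset: what is moved stays moved. The work goes in short steps, Python scripts to look and compute and a tool call to move; the robot and the scene stay as the last step left them, time stands still between calls to the robot, and variables do not carry over. Pictures are saved under pics/ and viewed, at most 10 in all, crops included, and the job is handed in when it is done.

Besides the shell and the picture viewer there is one more tool, called after "Request:" as name(argument=value, ...), one argument or row to a line, values as JSON. play_rows: Moves the arm, as the interface text tells. Shifts and turns lie within -1 to 1; 1 stands for 2.5 cm of shift or 0.1 rad of turn. Its arguments: {"type":"object","properties":{"plan":{"type":"array"},"grip_force":{"type":"number"}},"required":["plan"]}

```bash
mkdir -p pics; python3 - <<'E'
from plant import env
import cv2,pickle
d={}
for n in("side","top"):
    f=env.grab_frame(n);d[n]=f;cv2.imwrite(f"pics/{n}0.png",f["img"]);print(n,{k:v for k,v in f.items() if k!="img"})
pickle.dump(d,open("f0.pkl","wb"))
print(env.read_state())
E
```

```text
side {'fov_y': 54.50632753609129, 'cx': 279.74929710004756, 'cy': 215.98162733650557, 'extrinsics': array([[ 0.96377868, -0.26619993, -0.01637871, -0.618854  ],
       [ 0.16114892,  0.53230671,  0.83107195, -0.23596355],
       [-0.2125128 , -0.80360884,  0.55592369, -0.62746772],
       [ 0.        ,  0.        ,  0.        ,  1.        ]])}
top {'fov_y': 44.514721945312154, 'cx': 273.5481389341647, 'cy': 204.1210735181205, 'extrinsics': array([[ 0.02545975, -0.99960366,  0.01201331,  0.05090515],
       [ 0.99480051,  0.02651914,  0.0983295 , -0.69267136],
       [-0.09860911,  0.00944741,  0.9950814 , -1.21011244],
       [ 0.        ,  0.        ,  0.        ,  1.        ]])}
{'t': 0.1, 'qpos': array([-1.20700362e+00,  1.26334808e-01, -4.04963403e-02,  1.40539172e+00,
       -1.71587711e-05,  1.57078957e+00]), 'qd': array([-5.61972835e-05, -1.41917728e-03,  1.61271593e-03, -1.49236201e-04,
       -5.45071372e-04,  2.01208526e-03]), 'tau': array([-7.85164520e-04, -4.36901879e+01,  3.53606558e+01,  1.36522780e-02,
       -1.25507145e-04, -3.70344310e-06]), 'tcp_pos': array([ 0.18667357, -0.49030685,  0.23060328]), 'orientation': array([-6.99953717e-04,  9.83501559e-01,  1.80898246e-01, -1.37462881e-04]), 'contact_force': array([-1.32990075,  0.40666103, -0.46821586]), 'torque': array([-0.0114823 ,  0.01961584, -0.02397856]), 'grip_force': 0.0, 'gripper_width': 0.08532381148121354}
```

View pics/side0.png

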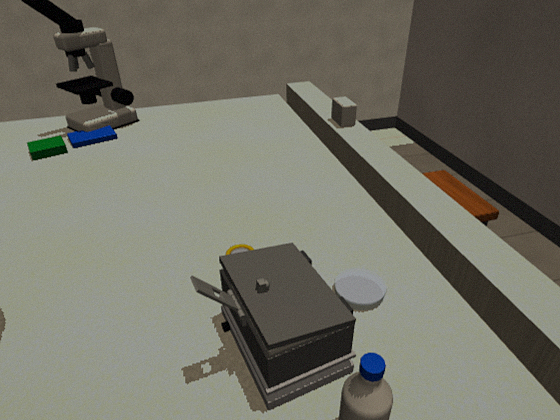

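View pics/top0.png

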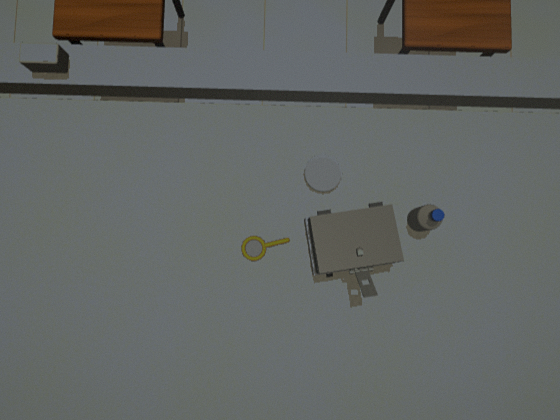

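Side view: grey case with lid ajar (corners about (220,262), (294,244), (354,320), (268,345)) and hasp leaning out, tip at about (193,280). Top view: lid spans about (307,220)-(402,262), hasp points down to about (372,297), with the dish, lens and bottle clear of the front. I'll zoom in on both next.

```bash
python3 - <<'E'
import pickle,cv2,numpy as np
d=pickle.load(open("f0.pkl","rb"))
def crop(n,x,y,w,h,s):
    c=cv2.resize(d[n]["img"][y:y+h,x:x+w],None,fx=s,fy=s,interpolation=cv2.INTER_CUBIC)
    c=cv2.convertScaleAbs(c,alpha=1.5)
    for i in range(0,w,10): cv2.putText(c,str(x+i),(i*s,8),0,.3,(0,0,255),1);cv2.line(c,(i*s,10),(i*s,14),(0,0,255),1)
    for i in range(0,h,10): cv2.putText(c,str(y+i),(0,i*s+3),0,.3,(0,0,255),1)
    return c
cv2.imwrite("pics/c1.png",crop("side",180,235,190,145,4))
cv2.imwrite("pics/c2.png",crop("top",295,195,130,115,5))
E
```

```text
(no output)
```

View pics/c1.png

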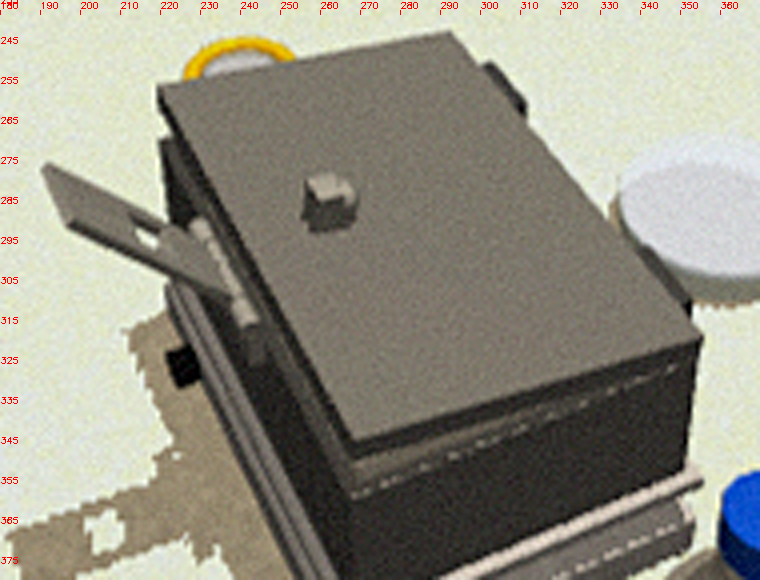

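View pics/c2.png

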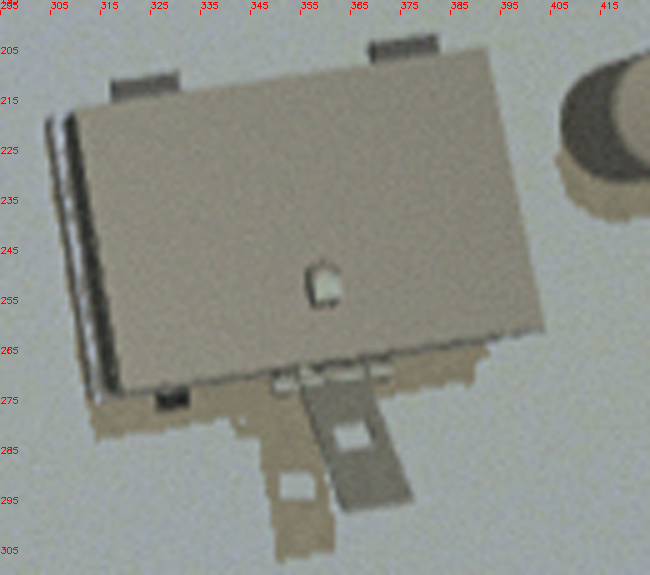

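Side crop: lid corners A(160,87), B(450,33), C(702,338), D(355,440); hasp tip corners (45,163) and (70,227). Top crop: the same corners at (120,393), (75,110), (488,48), (543,330); hasp tip (345,510) and (412,500). I'll triangulate these.

```bash
cat > tri.py <<'E'
import pickle,cv2,numpy as np
def P(f):
    F=210/np.tan(np.radians(f["fov_y"]/2))
    K=np.array([[F,0,f["cx"]],[0,F,f["cy"]],[0,0,1]])
    return K@np.diag([1,-1,-1])@f["extrinsics"][:3]
d=pickle.load(open("f0.pkl","rb"))
PS,PT=P(d["side"]),P(d["top"])
def tri(s,t):
    s,t=np.array(s,float).T,np.array(t,float).T
    X=cv2.triangulatePoints(PS,PT,s,t);X=(X[:3]/X[3]).T
    h=np.c_[X,np.ones(len(X))]
    r=[np.linalg.norm((lambda p:p[:,:2]/p[:,2:])(h@Q.T)-q.T,axis=1) for Q,q in((PS,s),(PT,t))]
    return X,r
E
python3 - <<'E'
from tri import *
np.set_printoptions(precision=4,suppress=True)
s=(np.array([(160,87),(450,33),(702,338),(355,440),(45,163),(70,227),(330,187)])+.5)/4-.5+[180,235]
t=(np.array([(120,393),(75,110),(488,48),(543,330),(345,510),(412,500),(325,285)])+.5)/5-.5+[295,195]
X,r=tri(s,t)
for n,x,a,b in zip("A+f B+b C-b D-f tip+ tip- catch".split(),X,*r):print(n,x,a.round(2),b.round(2))
A,B,C,D=X[:4]
print("len",[np.linalg.norm(v) for v in(A-B,D-C,A-D,B-C)], "yaw",[np.degrees(np.arctan2(v[1],v[0])) for v in(B-A,C-D)],[np.degrees(np.arctan2(-v[0],v[1])) for v in(A-D,B-C)])
E
```

```text
A+f [ 0.5329 -0.0342  0.1254] 2.11 0.95
B+b [ 0.6592 -0.0134  0.1091] 1.72 0.82
C-b [ 0.6919 -0.2013  0.1105] 1.63 0.62
D-f [ 0.5653 -0.2221  0.1269] 2.54 0.88
tip+ [ 0.4874 -0.125   0.1758] 1.95 0.77
tip- [ 0.4921 -0.154   0.1729] 2.07 0.78
catch [ 0.5822 -0.1227  0.1381] 1.74 0.7
len [np.float64(0.12900382347058456), np.float64(0.1293245443771879), np.float64(0.190677046417642), np.float64(0.1907037804798741)] yaw [np.float64(9.34085064840349), np.float64(9.330195232142492)] [np.float64(9.782896843856127), np.float64(9.880449813177515)]
```

Request:
play_rows(
  plan=[
    [[0, 0, 0, 0, 0, 0.98, 0], [0, 0, 0, 0, 0, 0.98, 0], [0.95, -0.56, 0, 0, 0, 0, 0], [0.95, -0.56, 0, 0, 0, 0, 0], [0.95, -0.56, 0, 0, 0, 0, 0], [0.95, -0.56, 0, 0, 0, 0, 0], [0.95, -0.56, 0, 0, 0, 0, 0], [0.95, -0.56, 0, 0, 0, 0, 0], [0.95, -0.56, 0, 0, 0, 0, 0], [0.95, -0.56, 0, 0, 0, 0, 0], [0.95, -0.56, 0, 0, 0, 0, 0], [0.95, -0.56, 0, 0, 0, 0, 0], [0.95, -0.56, 0, 0, 0, 0, 0], [0.95, -0.56, 0, 0, 0, 0, 0], [0.95, -0.56, 0, 0, 0, 0, 0], [0.95, -0.56, 0, 0, 0, 0, 0], [0.95, -0.56, 0, 0, 0, 0, 0], [0.95, -0.56, 0, 0, 0, 0, 0], [0.95, -0.56, 0, 0, 0, 0, 0], [0.95, -0.56, 0, 0, 0, 0, 0]],
  ],
)

```text
t: 2.6
tcp_pos: [0.5667, -0.1701, 0.2308]
orientation: [-0.0, 0.996, 0.084, -0.0]
contact_force: [0.2, -1.0, 1.4]
gripper_width: -0.0001
grip_force: 0.0
```

```bash
cat > st.py <<'E'
from plant import env
import numpy as np
np.set_printoptions(precision=4,suppress=True)
s=env.read_state();p=s["tcp_pos"]-[0.6102,-0.1184,0.040]
u=np.array([.986,.1668]);v=np.array([-.1668,.986])
w,x,y,z=s["orientation"]
print("t",s["t"],"stand uvz",p[:2]@u,p[:2]@v,p[2],"toolx deg",np.degrees(2*np.arctan2(y,x)),"F",s["contact_force"],"w",s["gripper_width"],s["orientation"])
E
python3 st.py
```

```text
t 2.6 stand uvz -0.05152427246274266 -0.04367355866167728 0.19076109868497595 toolx deg 9.618874976369215 F [ 0.1556 -1.0251  1.4167] w -5.6257058424710125e-05 [-0.0002  0.9965  0.0838 -0.0004]
```

Request:
play_rows(
  plan=[
    [[0, 0, 1, 0, 0, 0, 0], [0, 0, 1, 0, 0, 0, 0], [0, 0, 1, 0, 0, 0, 0], [0, 0, 0.8, 0, 0, 0, 0], [0, 0, 0.2, 0, 0, 0, 0], [0, 0, 0.12, 0, 0, 0, 0], [0, 0, 0.12, 0, 0, 0, 0], [0, 0, 0.12, 0, 0, 0, 0], [0, 0, 0.12, 0, 0, 0, 0]],
  ],
)

```text
t: 3.72
tcp_pos: [0.5661, -0.1711, 0.1209]
orientation: [0.001, 0.996, 0.084, 0.0]
contact_force: [-4.0, -0.4, 7.2]
gripper_width: 0.0002
grip_force: 3.4
```

```bash
python3 st.py
```

```text
t 3.725 stand uvz -0.05230371284348914 -0.044609479045624255 0.08085633297330372 toolx deg 9.601069926202449 F [-4.0147 -0.4343  7.1526] w 0.00015982080208548597 [0.0006 0.9965 0.0837 0.0004]
```

Request:
play_rows(
  plan=[
    [[0, 0, 0.1, 0, 0, 0, 0], [0, 0, 0.1, 0, 0, 0, 0], [0, 0, 0.1, 0, 0, 0, 0]],
  ],
)

```text
t: 4.1
tcp_pos: [0.5665, -0.1711, 0.1126]
orientation: [0.0, 0.996, 0.084, 0.001]
contact_force: [-9.9, 0.3, 22.2]
gripper_width: 0.0
grip_force: 11.1
```

Request:
play_rows(
  plan=[
    [[0, 0, 0.08, 0, 0, 0, 0], [0, 0, 0, 0, 0, 0, 0]],
  ],
)

```text
t: 4.35
tcp_pos: [0.5664, -0.171, 0.1127]
orientation: [0.001, 0.996, 0.084, 0.001]
contact_force: [-7.4, 0.3, 18.8]
gripper_width: 0.0001
grip_force: 9.3
```

Request:
play_rows(
  plan=[
    [[0, 0, 0.06, 0, 0, 0, 0], [0, 0, 0, 0, 0, 0, 0]],
  ],
)

```text
t: 4.6
tcp_pos: [0.5665, -0.1711, 0.1126]
orientation: [0.001, 0.996, 0.084, 0.002]
contact_force: [-10.4, 2.4, 25.7]
gripper_width: -0.0001
grip_force: 13.2
```

Request:
play_rows(
  plan=[
    [[0, 0, -0.8, 0, 0, 0, 0], [0, 0, -1, 0, 0, 0, 0], [0, 0, -1, 0, 0, 0, 0], [0, 0, -1, 0, 0, 0, 0], [-1, 0, 0, 0, 0, 0, 0], [-1, 0, 0, 0, 0, 0, 0], [-1, 0, 0, 0, 0, 0, 0], [-0.8, 0, 0, 0, 0, 0, 0], [0, 0, 0, 0, 0, 0, 0]],
  ],
)

```text
t: 5.72
tcp_pos: [0.4719, -0.1868, 0.2036]
orientation: [0.0, 0.997, 0.083, 0.0]
contact_force: [-0.7, 0.3, 1.0]
gripper_width: -0.0002
grip_force: 0.0
```

```bash
python3 st.py; python3 - <<'E'
from plant import env
import cv2
a=[cv2.convertScaleAbs(cv2.resize(env.grab_frame(n)["img"][y:y+h,x:x+w],None,fx=s,fy=s,interpolation=cv2.INTER_CUBIC),alpha=1.5) for n,x,y,w,h,s in(("side",170,235,190,145,4),)]
cv2.imwrite("pics/s1.png",a[0])
E
```

```text
t 5.725 stand uvz -0.14779424917723097 -0.044376488718114504 0.1635832320637878 toolx deg 9.561363024338966 F [-0.706   0.3375  1.0204] w -0.00023064015731098415 [0.     0.9965 0.0833 0.0004]
```

View pics/s1.png

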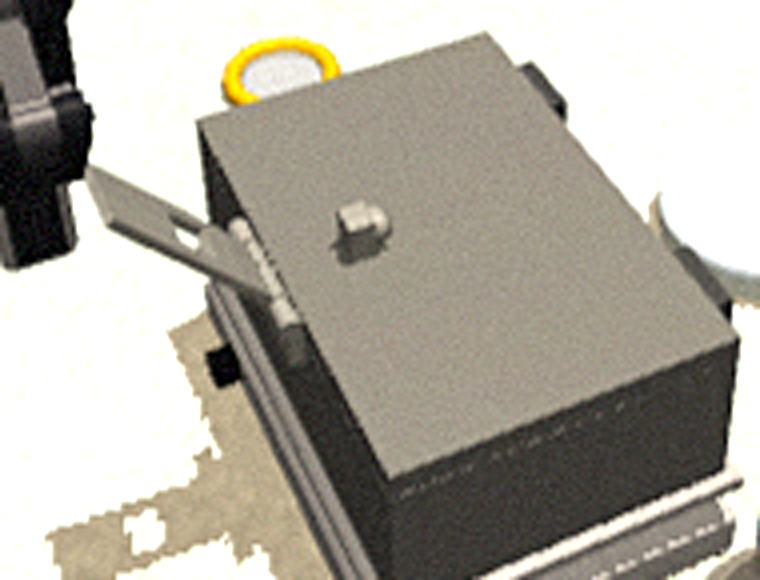

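The lid is level and stays shut, with no gap at the front. The hasp tip is at about (100,190) in the crop, and the gripper is outside it. Next I'll line up with the hasp and push it up.

Request:
play_rows(
  plan=[
    [[0, -0.88, 0, 0, 0, 0, 0], [0, -0.88, 0, 0, 0, 0, 0], [0, 0, 0.88, 0, 0, 0, 0], [0, 0, 0.88, 0, 0, 0, 0], [0.5, 0, 0, 0, 0, 0, 0], [0.5, 0, 0, 0, 0, 0, 0], [0.5, 0, 0, 0, 0, 0, 0], [0.5, 0, 0, 0, 0, 0, 0], [0.5, 0, 0, 0, 0, 0, 0]],
  ],
)

```text
t: 6.9
tcp_pos: [0.5281, -0.1327, 0.1595]
orientation: [0.0, 0.996, 0.084, 0.0]
contact_force: [-2.9, 0.2, 3.0]
gripper_width: -0.0001
grip_force: 2.1
```

```bash
python3 st.py
```

```text
t 6.9 stand uvz -0.08332173107839462 -0.0003870614212096359 0.11951591624942046 toolx deg 9.619375595461092 F [-2.8717  0.1831  3.0408] w -0.0001390424890132169 [0.     0.9965 0.0838 0.0003]
```

Request:
play_rows(
  plan=[
    [[0.44, 0, -0.04, 0, 0, 0, 0], [0.48, 0, -0.04, 0, 0, 0, 0], [0.44, 0, 0.04, 0, 0, 0, 0], [0.4, 0, 0.16, 0, 0, 0, 0], [0.32, 0, 0.24, 0, 0, 0, 0], [0.24, 0, 0.28, 0, 0, 0, 0], [0.36, 0, 0.08, 0, 0, 0, 0], [0.32, 0, 0.06, 0, 0, 0, 0], [0.2, 0, 0.04, 0, 0, 0, 0], [0, 0, 0, 0, 0, 0, 0]],
  ],
)

```text
t: 8.15
tcp_pos: [0.6063, -0.1194, 0.1388]
orientation: [-0.0, 0.996, 0.084, 0.0]
contact_force: [-0.7, -0.6, 0.8]
gripper_width: -0.0002
grip_force: 0.0
```

```bash
python3 st.py; python3 - <<'E'
from plant import env
import cv2
cv2.imwrite("pics/s2.png",cv2.convertScaleAbs(cv2.resize(env.grab_frame("side")["img"][215:380,170:360],None,fx=3.5,fy=3.5,interpolation=cv2.INTER_CUBIC),alpha=1.5))
E
```

```text
t 8.15 stand uvz -0.004039121560471993 -0.00030403690361611687 0.09882164455650119 toolx deg 9.622968227164286 F [-0.7368 -0.6072  0.8485] w -0.00024132183717563257 [-0.      0.9965  0.0839  0.0003]
```

View pics/s2.png

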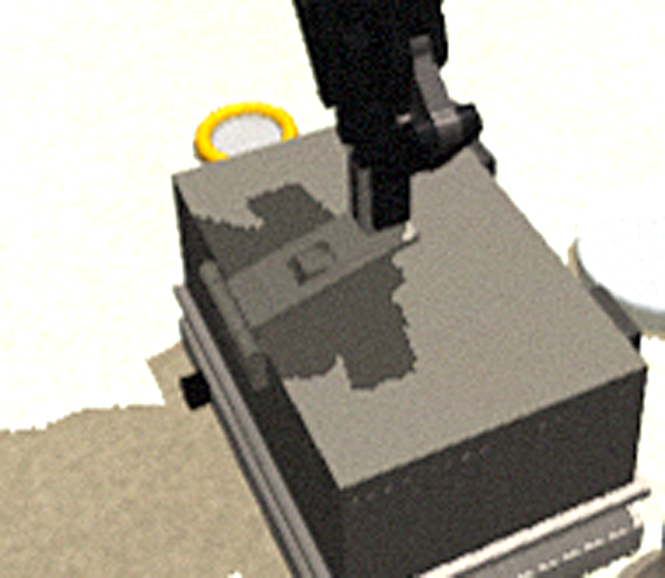

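The hasp now leans inward over the catch (window at about (312,262)) and the finger is on the tab. Pressing down.

Request:
play_rows(
  plan=[
    [[0, 0, 0.12, 0, 0, 0, 0], [0, 0, 0.12, 0, 0, 0, 0], [0, 0, 0.1, 0, 0, 0, 0], [0, 0, 0.1, 0, 0, 0, 0], [0, 0, 0, 0, 0, 0, 0]],
  ],
)

```text
t: 8.82
tcp_pos: [0.6054, -0.1195, 0.1274]
orientation: [0.0, 0.996, 0.084, -0.0]
contact_force: [0.8, 0.4, 1.5]
gripper_width: -0.0003
grip_force: 0.8
```

Request:
play_rows(
  plan=[
    [[0, 0, 0.1, 0, 0, 0, 0], [0, 0, 0.1, 0, 0, 0, 0], [0, 0, 0.1, 0, 0, 0, 0]],
  ],
)

```text
t: 9.2
tcp_pos: [0.6051, -0.1194, 0.1196]
orientation: [-0.0, 0.996, 0.084, -0.001]
contact_force: [0.8, -0.5, 0.8]
gripper_width: 0.0001
grip_force: 0.3
```

Request:
play_rows(
  plan=[
    [[0, 0, 0.08, 0, 0, 0, 0], [0, 0, 0.06, 0, 0, 0, 0], [0, 0, 0, 0, 0, 0, 0]],
  ],
)

```text
t: 9.57
tcp_pos: [0.6053, -0.1195, 0.1178]
orientation: [0.0, 0.996, 0.084, 0.0]
contact_force: [-3.1, 0.2, 7.9]
gripper_width: 0.0004
grip_force: 4.0
```

Request:
play_rows(
  plan=[
    [[0, 0, 0.08, 0, 0, 0, 0], [0, 0, 0, 0, 0, 0, 0]],
  ],
)

```text
t: 9.82
tcp_pos: [0.6053, -0.1196, 0.1177]
orientation: [0.0, 0.996, 0.084, 0.001]
contact_force: [-7.2, 1.6, 18.9]
gripper_width: 0.0001
grip_force: 8.9
```

Request:
play_rows(
  plan=[
    [[0, 0, 0.06, 0, 0, 0, 0], [0, 0, 0, 0, 0, 0, 0]],
  ],
)

```text
t: 10.07
tcp_pos: [0.6054, -0.1196, 0.1176]
orientation: [0.001, 0.996, 0.084, 0.001]
contact_force: [-10.0, 1.0, 26.4]
gripper_width: -0.0003
grip_force: 12.5
```

The finger bottomed at z = 0.1176, which is 5 mm above the lid and matches a flat hasp. Retracting to check.

Request:
play_rows(
  plan=[
    [[0, 0, -0.6, 0, 0, 0, 0], [0, 0, -1, 0, 0, 0, 0], [0, 0, -1, 0, 0, 0, 0], [0, 0, -1, 0, 0, 0, 0], [-1, 0, -0.5, 0, 0, 0, 0], [-1, 0, 0, 0, 0, 0, 0], [-1, 0, 0, 0, 0, 0, 0], [-1, 0, 0, 0, 0, 0, 0], [-1, 0, 0, 0, 0, 0, 0], [-1, 0, 0, 0, 0, 0, 0], [0, 0, 0, 0, 0, 0, 0], [0, 0, 0, 0, 0, 0, 0]],
  ],
)

```text
t: 11.58
tcp_pos: [0.4584, -0.1445, 0.2158]
orientation: [0.0, 0.996, 0.084, 0.0]
contact_force: [0.6, 0.4, 0.7]
gripper_width: 0.0002
grip_force: 0.0
```

```bash
python3 st.py; python3 - <<'E'
from plant import env
import cv2,pickle
d={n:env.grab_frame(n) for n in("side","top")}
pickle.dump(d,open("f1.pkl","wb"))
c=lambda n,x,y,w,h,s:cv2.convertScaleAbs(cv2.resize(d[n]["img"][y:y+h,x:x+w],None,fx=s,fy=s,interpolation=cv2.INTER_CUBIC),alpha=1.5)
cv2.imwrite("pics/s3.png",c("side",200,235,190,145,4))
E
```

```text
t 11.575 stand uvz -0.15405241951024418 -0.00045635577059291443 0.17584760499956723 toolx deg 9.608513844258656 F [0.5969 0.416  0.7467] w 0.00024257318693112726 [0.     0.9965 0.0838 0.0003]
```

View pics/s3.png

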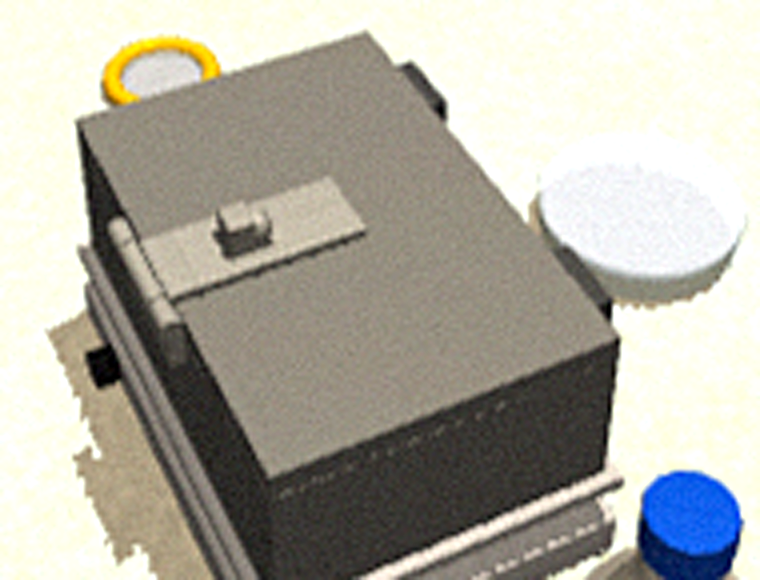

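The hasp lies flat with the catch showing through its window at about (243,228). The lid is closed, the robot is clear, and the bystanders look undisturbed.

```bash
python3 -c "
from plant import env
print(env.hand_in())"
```

```text
the job is handed in; nothing more can be done
None
```

The slide case is shut and the job is handed in: the lid was pressed home first, then the hasp was swung over the catch and pressed flat. It took about 12 s, the highest force I read was about 29 N (sampled between moves), and the wash bottle, dish and lens were not touched.

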